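# Bolt the guard of a corner cutter shut against its spring catch

### The job

Lock the guard of the corner cutter: press the long sprung catch plate down with one fingertip and, while it is held down, push the upright paddle of the bolt with the other fingertip until the bolt is fully home through the keeper. Then let the catch spring back up so that it locks the bolt there, and take the hand away. Nothing is to be grasped: do not pick up or shift any of the loose things on the machine and the bench.

Things in the scene. Friction and masses are not known exactly. Their poses are not given: they have to be found in the camera images.
- machine: fixed corner cutter, 248 x 388 mm, grey deck 70 mm high; white cutter head with two black knobs (126 mm high) from x = +52 mm. Origin: middle of the underside; y is the way the bolt slides home, x points from the catch plate to the cutter head, z up. Bolt along y at x = 0 (rod 85, saddles 88, pin 99 mm high). Clear guard slopes up from 93 mm at x = +10 to 113 mm at x = +52 mm; else nothing around is above 99 mm. Heights are over the bench
- keeper (a point): middle of the keeper that the bolt's tip enters: a low steel bridge across the bolt, 95 mm above the bench on top, at machine x = 0, y = 56 to 76 mm
- paddle: upright bare steel paddle on the bolt, moving with it: 30 mm wide (machine x), 8 mm thick (y), from 84 to 130 mm above the bench. Origin: middle of the face to push (its -y face), 112 mm above the bench, at machine x = 0, y = -34 mm with the bolt withdrawn; axes as the machine's. Push it along the machine's +y
- catch_plate: flat bare aluminium plate on springs, 38 mm (machine x) by 130 mm (y), 4 mm thick. Origin: middle of its top face, 108 mm above the bench when up, at machine x = -62 mm, y = -20 mm (it spans y = -85 to +45 mm); axes as the machine's. It moves only straight down, so the fingertip that holds it down slides along it as the bolt moves
- bolt (a joint): slide of the bolt in m: 0 withdrawn, grows along the machine's +y, 0.048 fully home at its stop. About 2 N of friction; stays where it is left. With the catch up, the catch's teeth (12 mm pitch) block a pin on the bolt, which then has 2 to 4 mm of play; let up part way, the catch locks the bolt part way or rests on a tooth
- catch (a joint): how far the catch plate is pressed down, in m: 0 up, 0.010 at its lower stop. Its teeth are clear of the bolt's pin from 0.005 on. Its spring takes about 2 N to start, 6 N at the stop, and lifts it when let go. It comes fully up only with the bolt in a notch; the last notch is fully home (bolt 0.046 to 0.048)
- die: spare round punch die of bare steel, 36 mm across, 34 mm tall, standing on the machine's deck. Origin at the centre of its underside. Leave it alone
- star_knob: spare black plastic knob, 36 mm across, 28 mm tall, standing on the machine's deck. Origin at the centre of its underside. Leave it alone
- oiler: small clear plastic oil bottle, 28 mm across, 58 mm tall, standing on the machine's deck. Origin at the centre of its underside. Leave it alone
- tape: roll of clear tape lying flat on the bench, 90 mm across, 24 mm tall. Origin at the centre of its underside. Leave it alone
- glue: white glue bottle standing on the bench, 52 mm across, 130 mm tall. Origin at the centre of its underside. Leave it alone
- driver: screwdriver lying on the bench, about 200 mm long. Origin at the underside, near the middle of its length. Leave it alone
- rivets: jar of rivets standing on the bench, 64 mm across, 70 mm tall. Origin at the centre of its underside. Leave it alone

How it is judged:
By the outcome, as a careful person would: the job done as asked, in the order asked, and still so for the second after the job is handed in, with the robot touching nothing.
It also fails if it takes over 38 s, if anything falls off the work surface, if the arm or the gripper's body presses on something with over 40 N, if the wrist force passes 120 N, or if a joint passes its speed limit or range.

### The arm

A 6-joint arm with a two-finger parallel gripper is mounted at the origin on the work surface. World frame = base frame: x ahead of the robot, y to its left, z up, the work surface at z = 0. Lengths are in mm, angles in rad, forces in N, time in s.
With the tool pointing down it reaches from about 350 to 975 mm from the base axis. Payload 7.1 kg.
Tool frame: the origin (TCP) lies at the very end of the fingers, on their centre line; the grasp point (between the pads) lies 19 mm behind it (ctrl.grip_point_offset is the distance from the TCP to the grasp point, in mm); z points along the fingers, y is the direction in which the jaws open and shut (so a half turn about z gives the same grasp; the last joint's range is limited). The gripper opens to 88 mm and grips with 3 to 60 N. Pads are 20 mm wide; open, the fingers measure 115 mm over their backs; the gripper's body (75 mm by 178 mm) begins 61 mm behind the grasp point.
Start: joints at [1.136, 0.423, 1.63, -0, 1.089, -0.019], TCP at [252.419, 571.742, 191.575] pointing down, gripper open.
Joint ranges: [-3, 3], [-0.9, 2.11], [0.09, 2.58], [-1.31, 4.45], [0.11, 2.69], [-2.54, 2.54]. Speed limits (rad/s): [2.39, 2.39, 3.01, 3.14, 3.14, 3.14].

### API

Orientations are given as a rotation vector (axis times angle).
In Python, from workcell import ctrl gives the robot as it stands.
- The arm moves only by the tool move_arm, never from a script. Its argument "increments" is one flat list of numbers, 5 for each row, row after row: the closure in counts, from 0 (fully open) to 255 (shut), then the shift along the tool's x, y, z in mm, then the turn about the tool's z in degrees. In form: [grip, dx, dy, dz, yaw, grip, dx, dy, dz, yaw, ...]. A call has 1 to 12 rows; each row is the pose to reach, as a shift and turn from the pose measured when the call began, along the tool's axes at that moment; what a row does not reach only later rows make up. A row lasts 1/8 s, in which the tool goes at most 62.5 mm and 10.7 degrees, less where a joint would pass 70% of its speed; a pose out of reach is approached as far as the arm can. A call with a gripper value outside its range is refused whole. The fingers move at their own pace and stop on an object; the grip force is fixed at half the most. Time passes only in rows, so rows that repeat a pose let the fingers close. It gives the time, the measured TCP pose, the force and the opening at its end, in the units of the state.
- ctrl.get_obs(): the state, without advancing time (a new reading comes with each control period).
- ctrl.get_image(name): name is "scene" or "top" or "wrist"; returns a dict with "frame" (480x640x3 uint8, red, green, blue), "vertical_fov" (degrees; the focal length in pixels is half the picture's height over the tangent of half this angle, whatever the lens; pixels are square), "cx", "cy" (the principal point, pixels), "pose" (4x4, takes a point from camera to world coordinates); the wrist camera has in their place "mount" (4x4, takes a point from camera to tool coordinates, whose origin is the TCP and whose axes are the flange's). Camera axes: x right, y down, z forward; pixel columns grow to the right and rows downward; lengths in mm; the calibration is good to about 2 mm. A picture is of the moment at which its call begins: read the wrist's pose just before it. There is no depth.
- ctrl.close_job(): hands the job in, once; it reports no verdict.
The state is a dict: "t": time; "qpos": joint angles; "qvel": joint speeds; "joint_torque": joint torques, N m; "ee_pos": TCP position; "orientation": TCP orientation; "ft_force": force on the tool from outside, world axes, zero at the start; "moment": the same for the moment, N m; "width": finger opening in mm.
Only numpy, scipy, OpenCV 4.12 (cv2) and the standard library are available. Lean on these libraries where they do the work, as an engineer would, in place of code of your own. Each camera call takes 0.05 s, during which the arm holds its last target.

## Working session

There is one attempt and no reset: what is moved stays moved. The work goes in short steps, Python scripts to look and compute and a tool call to move; the robot and the scene stay as the last step left them, time stands still between calls to the robot, and variables do not carry over. Pictures are saved under pics/ and viewed, and the job is handed in when it is done.

Besides the shell and the picture viewer there is one more tool, called after ">>>" as a command line: name --argument value ..., lists and objects as JSON in quotes. move_arm: Moves the arm, as the interface text tells. Its arguments: {"type":"object","properties":{"increments":{"type":"array","items":{"type":"number"}}},"required":["increments"]}

```bash
mkdir -p pics; ls
cat > h.py <<'E'
import numpy as np,cv2,pickle
from workcell import ctrl
E
python3 - <<'E'
from h import *
o=ctrl.get_obs();print(o)
d={}
for n in("scene","top","wrist"):
    im=ctrl.get_image(n);d[n]=im;cv2.imwrite(f"pics/{n}0.png",im["frame"][:,:,::-1])
    print(n,{k:v for k,v in im.items() if k!="frame"})
pickle.dump((o,d),open("s0.pkl","wb"))
E
```

```text
pics
{'t': 0.0, 'qpos': array([ 1.13602700e+00,  4.23823413e-01,  1.63065532e+00, -5.87151417e-06,
        1.08859533e+00, -1.89906952e-02]), 'qvel': array([ 1.25224994e-03, -1.58969190e-03, -8.06094317e-05,  5.21652399e-04,
        6.48013638e-04,  1.69688778e-04]), 'joint_torque': array([ 9.89808577e-04, -5.44620109e+01, -2.73664999e+01,  6.43955567e-02,
        2.27625424e-02, -1.48705712e-04]), 'ee_pos': array([252.16666583, 571.23561878, 190.82623396]), 'orientation': array([-6.48337314e-01, -3.07362916e+00,  2.26895788e-03]), 'ft_force': array([0.37508117, 0.45736845, 0.8685285 ]), 'moment': array([-0.01452589, -0.02251763, -0.02689165]), 'width': 87.70487609788522}
scene {'vertical_fov': 55.47044601158418, 'cx': 318.14091565484756, 'cy': 242.09734246512463, 'pose': array([[ 7.79997194e-01,  3.75745558e-01, -5.00419477e-01,
         1.05135341e+03],
       [ 6.25711483e-01, -4.56198166e-01,  6.32746690e-01,
        -6.62788898e+02],
       [ 9.46131056e-03, -8.06658856e-01, -5.90941599e-01,
         7.16136224e+02],
       [ 0.00000000e+00,  0.00000000e+00,  0.00000000e+00,
   
[... 210 characters left out ...]
       [-9.99527912e-01,  1.82231476e-02, -2.47360006e-02,
         8.10816074e+00],
       [ 2.29680713e-02, -9.15505308e-02, -9.95535518e-01,
         1.27695215e+03],
       [ 0.00000000e+00,  0.00000000e+00,  0.00000000e+00,
         1.00000000e+00]])}
wrist {'vertical_fov': 62.90586285395568, 'cx': 322.7586321480973, 'cy': 238.44527020247486, 'mount': array([[-3.33952346e-04, -9.59904817e-01, -2.80325938e-01,
         7.67164961e+01],
       [ 9.99999626e-01, -5.44155764e-04,  6.72023142e-04,
        -1.22651610e+00],
       [-7.97619226e-04, -2.80325609e-01,  9.59904639e-01,
        -1.93788319e+02],
       [ 0.00000000e+00,  0.00000000e+00,  0.00000000e+00,
         1.00000000e+00]])}
```

View pics/scene0.png

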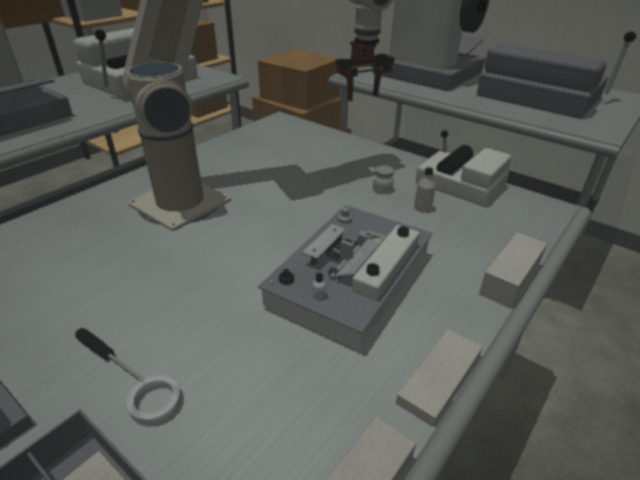

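View pics/top0.png

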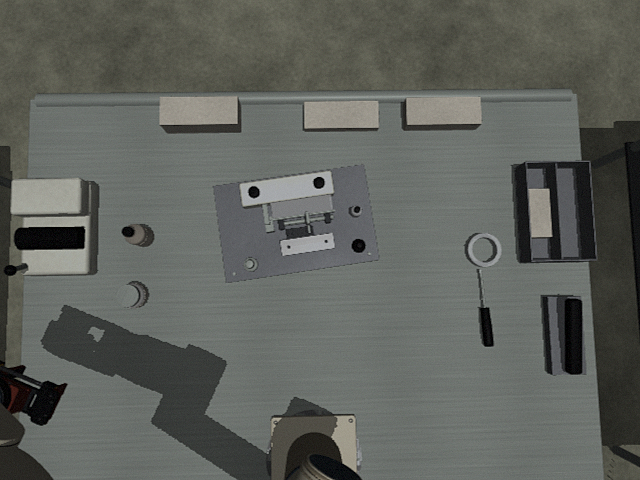

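View pics/wrist0.png

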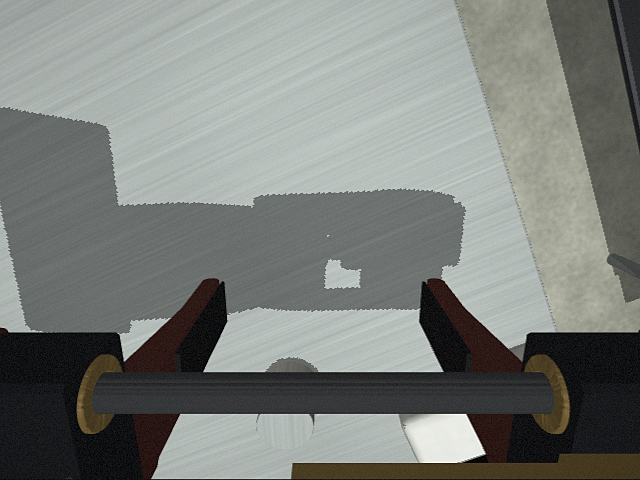

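The top view shows the machine at about (295,222) px, with the cutter head up (world +x) and the keeper on the left (268,217), so bolt +y is about world +y. Next I zoom in and measure.

```bash
python3 - <<'E'
from h import *
o,d=pickle.load(open("s0.pkl","rb"))
f=d["top"]["frame"][:,:,::-1][150:300,200:400];cv2.imwrite("pics/topz.png",cv2.resize(f,None,fx=4,fy=4,interpolation=cv2.INTER_CUBIC))
f=d["scene"]["frame"][:,:,::-1][190:360,250:450];f=cv2.convertScaleAbs(f,alpha=1.5);cv2.imwrite("pics/scz.png",cv2.resize(f,None,fx=4,fy=3.5,interpolation=cv2.INTER_CUBIC))
E
cat >> h.py <<'E'
def ray(im,u,v,z,pose=None):
    P=im["pose"] if pose is None else pose
    f=240/np.tan(np.radians(im["vertical_fov"]/2))
    D=P[:3,:3]@np.array([(u-im["cx"])/f,(v-im["cy"])/f,1]);C=P[:3,3]
    return C+D*(z-C[2])/D[2]
def proj(im,p,pose=None):
    P=im["pose"] if pose is None else pose
    f=240/np.tan(np.radians(im["vertical_fov"]/2))
    q=P[:3,:3].T@(np.asarray(p,float)-P[:3,3]);return np.array([im["cx"]+f*q[0]/q[2],im["cy"]+f*q[1]/q[2]])
E
```

```text
(no output)
```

View pics/topz.png

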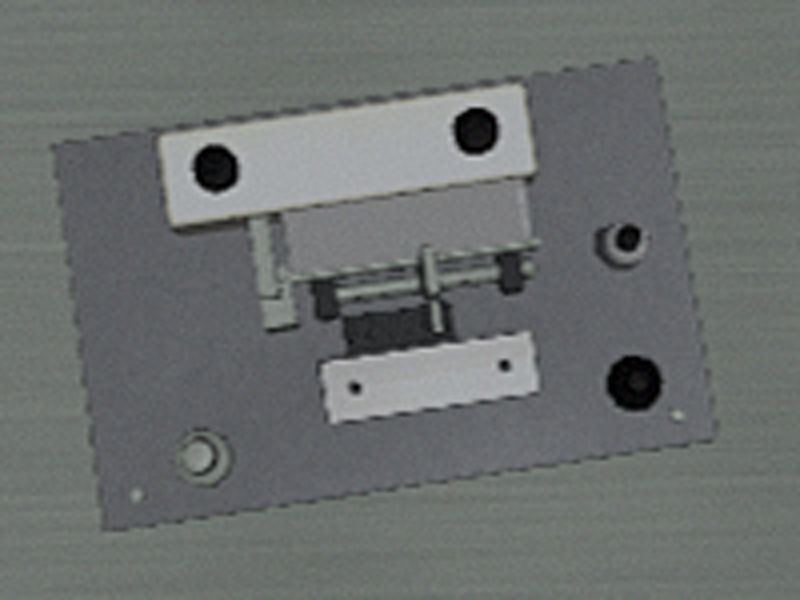

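View pics/scz.png

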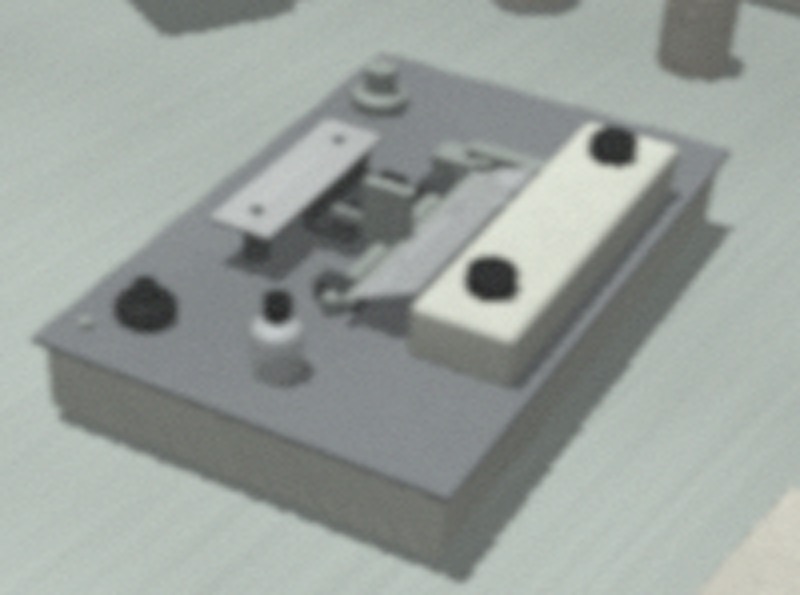

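Run:
```python
from h import *
o,d=pickle.load(open("s0.pkl","rb"));T=d["top"]
g=lambda u,v,z:ray(T,200+(u+.5)/4-.5,150+(v+.5)/4-.5,z)
# subpixel deck corners: order machine (+x,+y),(+x,-y),(-x,-y),(-x,+y)
c=np.array([g(*p,70) for p in((52,147),(658,57),(718,437),(103,530))])
k=np.array([g(*p,108) for p in((320,362),(533,332),(541,390),(331,423))])
def fit(c,m):
    m=np.array(m,float);a=c[:,:2]-c[:,:2].mean(0);b=m-m.mean(0)
    th=np.arctan2((b[:,0]*a[:,1]-b[:,1]*a[:,0]).sum(),(a*b).sum())
    R=np.array([[np.cos(th),-np.sin(th)],[np.sin(th),np.cos(th)]])
    t=c[:,:2].mean(0)-R@m.mean(0);print(np.degrees(th),t,"\n",c[:,:2]-(m@R.T+t));return R,t
R,t=fit(c,[[124,194],[124,-194],[-124,-194],[-124,194]])
R2,t2=fit(k,[[-43,45],[-43,-85],[-81,-85],[-81,45]])
for n,p,z in(("die",(203,455),104),("star",(634,383),98),("oil",(628,238),128),("paddle",(430,270),130),("pin",(437,315),99),("knob",(215,167),126),("knob",(475,131),126)):
    print(n,(g(*p,z)[:2]-t)@R)
# scene check: plate center & paddle
S=d["scene"]
for p in([-62,-20,108],[0,-30,130],[-43,45,108],[-81,-85,108],[-124,-194,70],[124,-194,70]):
    w=np.r_[R@p[:2]+t,p[2]];u=proj(S,w);print(p,w,(u-[250,190])*[4,3.5])
```

```text
7.526523113666102 [600.47143833  35.68544181] 
 [[-2.12247275  0.03841389]
 [-0.34364155 -1.40143894]
 [ 1.14939461  0.32059654]
 [ 1.3167197   1.04242852]]
7.509326694983686 [600.6617871   34.89863906] 
 [[-0.13628467  0.71229326]
 [-1.03665984 -0.55796378]
 [ 0.97382679  0.34954104]
 [ 0.19911772 -0.50387051]]
die [-88.11831468 123.39635579]
star [ -83.39264323 -143.57870237]
oil [   1.68661741 -150.40299132]
paddle [ -0.25728579 -29.21316857]
pin [-23.8468075  -29.96695275]
knob [81.65936996 89.75555782]
knob [ 80.57245491 -68.99988804]
[-62, -20, 108] [541.62531238   7.73667688 108.        ] [301.06588435 171.7866017 ]
[0, -30, 130] [604.40099233   5.94391184 130.        ] [390.70808718 182.01401512]
[-43, 45, 108] [551.94758102  74.66537603 108.        ] [384.81047554 132.57345142]
[-81, -85, 108] [531.30304374 -59.19202227 108.        ] [211.10304541 213.91142758]
[-124, -194, 70] [ 502.950897   -172.88527526   70.        ] [ 31.96766263 333.88780607]
[124, -194, 70] [ 748.81421147 -140.40096213   70.        ] [451.75057581 495.32430124]
```

```bash
cat >> h.py <<'E'
from scipy.spatial.transform import Rotation as Ro
TH=np.radians(7.52);t=np.array([600.6,35.3]);RM=np.array([[np.cos(TH),-np.sin(TH)],[np.sin(TH),np.cos(TH)]])
def need(mx,my,z):
    o=ctrl.get_obs();R=Ro.from_rotvec(o["orientation"]).as_matrix()
    w=np.r_[RM@[mx,my]+t,z];y=R[:,1];yaw=np.degrees(np.arctan2(y[1],y[0])-TH)
    print("t",o["t"],"mach",(o["ee_pos"][:2]-t)@RM,"z",o["ee_pos"][2],"F mach",o["ft_force"][:2]@RM,o["ft_force"][2],"w",o["width"])
    print("shift",(w-o["ee_pos"])@R,"yaw",yaw,"tilt",R[2])
E
python3 -c "
from h import *
need(-31,-52,160)"
```

```text
t 0.15 mach [-275.21951457  577.01285712] z 190.9832261580363 F mach [-0.2632446   0.07886609] 0.12700453341116624 w 87.44791523116244
shift [-535.79005803 -410.12272213   31.44316352] yaw 58.6540269452539 tilt [ 3.37030479e-05 -1.16544078e-03 -9.99999320e-01]
```

>>> move_arm --increments '[50,-25,-20,0,3,80,-70,-55,0,9,100,-120,-92,0,15,104,-170,-130,0,21,104,-220,-168,0,27,104,-270,-206,0,33,104,-320,-245,0,39,104,-370,-283,0,45,104,-415,-318,0,51,104,-455,-348,0,56,104,-480,-367,0,58.6,104,-480,-367,0,58.6]'

```text
t: 1.65
ee_pos: [543.8, 40.0, 191.2]
orientation: [2.073, 2.36, -0.002]
ft_force: [-0.6, 0.7, -0.1]
width: 51.9
```

```bash
python3 -c "
from h import *
need(-31,-52,160)"
```

```text
t 1.65 mach [-55.73993429  12.09996972] z 191.1609183818881 F mach [-0.50977399  0.74815455] -0.11701045025402376 w 51.92381909494531
shift [-64.01408586  24.89618328  31.21298081] yaw -0.12120692687931876 tilt [-1.07137670e-03 -6.64582967e-04 -9.99999205e-01]
```

>>> move_arm --increments '[104,-32,12,15,0,104,-64,25,31,0,104,-64,25,31,0,104,-64,25,31,0]'

```text
t: 2.15
ee_pos: [576.1, -19.1, 160.2]
orientation: [-2.072, -2.36, 0.002]
ft_force: [0.1, -0.6, -0.5]
width: 51.7
```

Run:
```python
from h import *
need(-31,-52,112)
o=ctrl.get_obs();im=ctrl.get_image("wrist");cv2.imwrite("pics/w1.png",im["frame"][:,:,::-1])
s=ctrl.get_image("scene");cv2.imwrite("pics/s1.png",cv2.resize(cv2.convertScaleAbs(s["frame"][150:330,250:450,::-1],alpha=1.5),None,fx=4,fy=3.3,interpolation=cv2.INTER_CUBIC))
P=np.eye(4);P[:3,:3]=Ro.from_rotvec(o["orientation"]).as_matrix();P[:3,3]=o["ee_pos"];pose=P@im["mount"]
for p in([-62,-20,108],[-43,45,108],[-81,45,108],[0,-26,130],[-43,-85,108],[-15,-26,130],[15,-26,130]):
    print(p,proj(im,np.r_[RM@p[:2]+t,p[2]],pose))
```

```text
t 2.15 mach [-31.44204397 -50.75510119] z 160.15170160658016 F mach [-0.01575365 -0.56007984] -0.4619426025770018 w 51.67801316756534
shift [-1.21954807  0.51682336 48.15160578] yaw -0.07710305782961313 tilt [-5.14103037e-04 -1.51822343e-03 -9.99998715e-01]
[-62, -20, 108] [275.19601811 198.14485658]
[-43, 45, 108] [303.5821771   88.71041754]
[-81, 45, 108] [238.92684356  88.83579522]
[0, -26, 130] [377.22179396 215.00753882]
[-43, -85, 108] [306.52219654 292.5565768 ]
[-15, -26, 130] [351.54031448 215.03974016]
[15, -26, 130] [402.91042474 214.97532851]
```

View pics/w1.png

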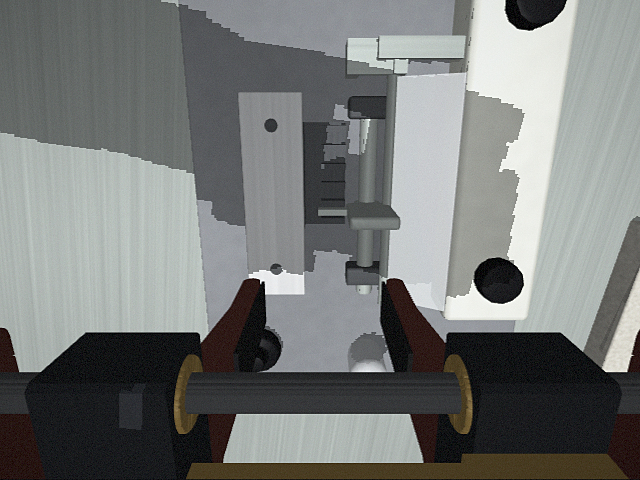

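View pics/s1.png

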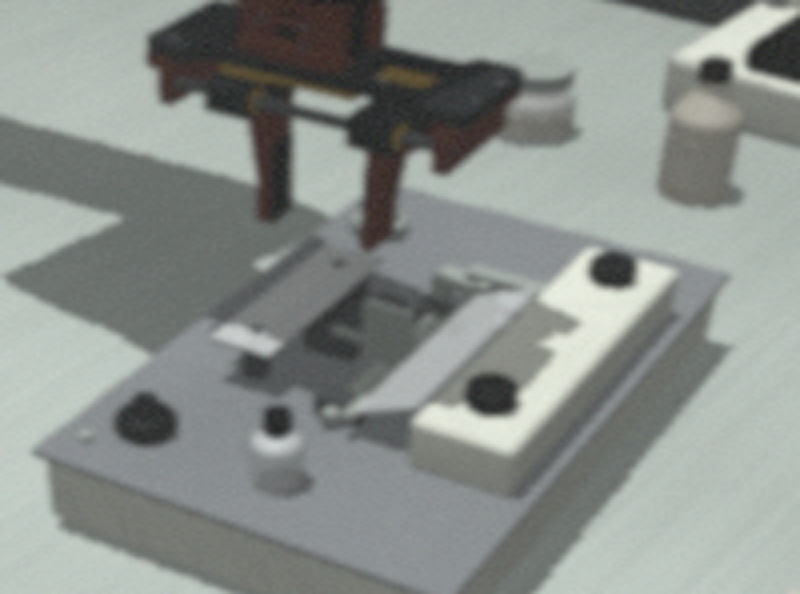

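The wrist picture agrees with the prediction: the paddle top is at columns 348–400, row 215 (predicted 351–403), and the plate's far edge is at row 92 (predicted 89). The fingers straddle as planned, so I descend.

>>> move_arm --increments '[104,-1,0.5,20,0,104,-1,0.5,40,0,104,-1,0.5,48,0,104,-1,0.5,48,0,104,-1,0.5,48,0]'

```text
t: 2.88
ee_pos: [577.5, -19.8, 113.5]
orientation: [2.071, 2.361, -0.0]
ft_force: [-0.4, 0.4, 0.1]
width: 51.7
```

```bash
python3 -c "
from h import *
need(-31,-52,108)"
```

```text
t 2.875 mach [-30.10007692 -51.58951974] z 113.48586286046638 F mach [-0.32436765  0.42061092] 0.09662224683912439 w 51.659874733356936
shift [-0.40487126 -0.90388215  5.48562879] yaw -0.021948221927803012 tilt [-1.08536937e-03  7.50406229e-04 -9.99999129e-01]
```

>>> move_arm --increments '[104,0,-0.5,4,0,104,0,-0.5,8,0,104,0,-0.5,8,0,104,0,-0.5,8,0]'

```text
t: 3.38
ee_pos: [577.0, -19.9, 105.4]
orientation: [2.071, 2.361, -0.0]
ft_force: [0.1, 1.0, -0.2]
width: 51.9
```

>>> move_arm --increments '[104,0,0,3,0,104,0,0,3,0,104,0,0,3,0]'

```text
t: 3.75
ee_pos: [577.0, -19.9, 102.4]
orientation: [2.071, 2.361, -0.0]
ft_force: [-0.1, -0.3, 0.5]
width: 52.0
```

Run:
```python
from h import *
need(-31,-52,100)
s=ctrl.get_image("scene");cv2.imwrite("pics/s2.png",cv2.resize(cv2.convertScaleAbs(s["frame"][150:330,250:450,::-1],alpha=1.5),None,fx=4,fy=3.3,interpolation=cv2.INTER_CUBIC))
for i in range(3):
  o=ctrl.get_obs();print(o["t"],o["ee_pos"],o["ft_force"],o["moment"])
  ctrl.get_image("top")
```

```text
t 3.75 mach [-30.6055759  -51.63601143] z 102.41663523157266 F mach [-0.13386024 -0.3053069 ] 0.4894718792043653 w 52.02154023047086
shift [-0.36162679 -0.39569172  2.41678257] yaw -0.02769627808059865 tilt [-1.05619534e-03  5.97395704e-04 -9.99999264e-01]
3.8 [577.04376922 -19.86702357 102.44573599] [ 0.10565457 -0.43540373  0.71982754] [-0.04481337  0.09538679 -0.00337546]
3.85 [577.07013218 -19.89396382 102.49977674] [ 0.05376872  0.14569855 -0.92417309] [-0.04675855  0.03496445 -0.00729521]
3.9 [577.06481505 -19.88528746 102.49058135] [-0.82800672 -0.18106624 -0.48282993] [-0.07655285  0.07510155 -0.00023942]
```

View pics/s2.png

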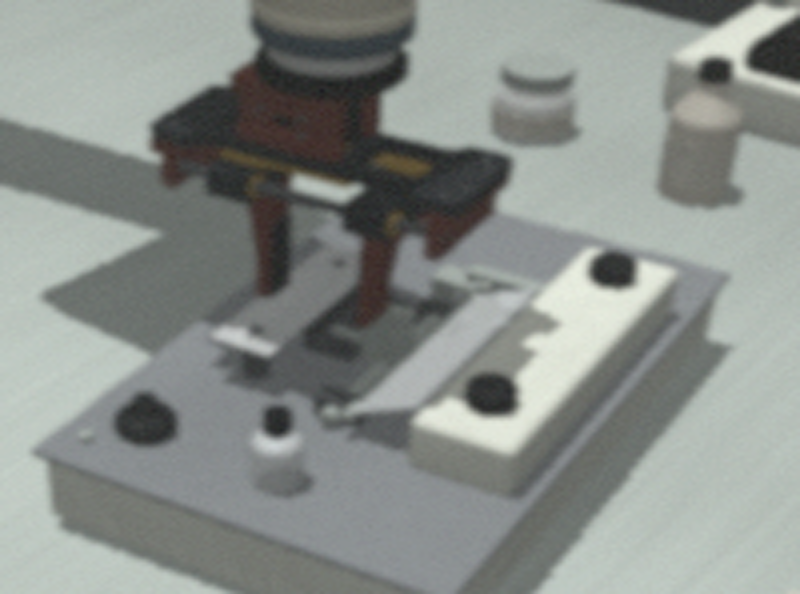

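Run:
```python
from h import *
o=ctrl.get_obs();im=ctrl.get_image("wrist");cv2.imwrite("pics/w2.png",im["frame"][:,:,::-1])
P=np.eye(4);P[:3,:3]=Ro.from_rotvec(o["orientation"]).as_matrix();P[:3,3]=o["ee_pos"];pose=P@im["mount"]
for p in([-81,45,108],[-43,45,108],[-43,-85,108],[-15,-26,130],[15,-26,130],[-81,45,98],[-43,45,98]):
    print(p,proj(im,np.r_[RM@p[:2]+t,p[2]],pose))
for q in([10,-26,0],[10,-33,0],[10,26,0]): print(q,proj(im,q,im["mount"]))
```

```text
[-81, 45, 108] [210.16930945  75.55417006]
[-43, 45, 108] [295.45163487  75.49179275]
[-43, -85, 108] [300.35037629 335.23467281]
[-15, -26, 130] [358.66713438 242.24341764]
[15, -26, 130] [426.42824499 242.18426741]
[-81, 45, 98] [216.01591207  78.05096929]
[-43, 45, 98] [296.86046521  77.99166635]
[10, -26, 0] [273.55954473 255.65572481]
[10, -33, 0] [260.1285468  255.65909605]
[10, 26, 0] [373.34109092 255.63067925]
```

View pics/w2.png

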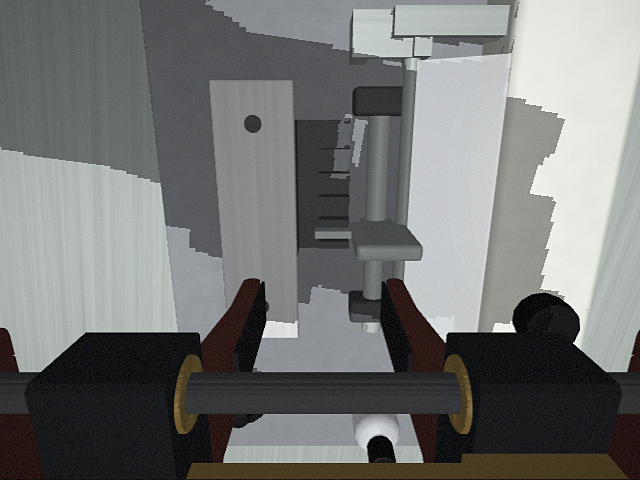

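Run:
```python
from h import *
o=ctrl.get_obs();s=ctrl.get_image("scene")
R=Ro.from_rotvec(o["orientation"]).as_matrix()
for q in([0,26,0],[0,33,0],[10,33,0],[0,33,-10],[0,33,-20],[0,33,-29],[0,-33,0],[0,-33,-29]):
    print(q,(proj(s,R@q+o["ee_pos"])-[250,150])*[4,3.3])
cv2.imwrite("pics/s3.png",cv2.resize(cv2.convertScaleAbs(s["frame"][180:270,290:390,::-1],alpha=1.8),None,fx=8,fy=6.6,interpolation=cv2.INTER_CUBIC))
```

```text
[0, 26, 0] [361.96004829 351.73078324]
[0, 33, 0] [373.22384416 355.18729197]
[10, 33, 0] [381.99564351 347.29416377]
[0, 33, -10] [373.99794993 343.17290676]
[0, 33, -20] [374.78136216 331.01408213]
[0, 33, -29] [375.49452966 319.94547976]
[0, -33, 0] [269.56529881 323.37770744]
[0, -33, -29] [270.00679473 288.55362181]
```

View pics/s3.png

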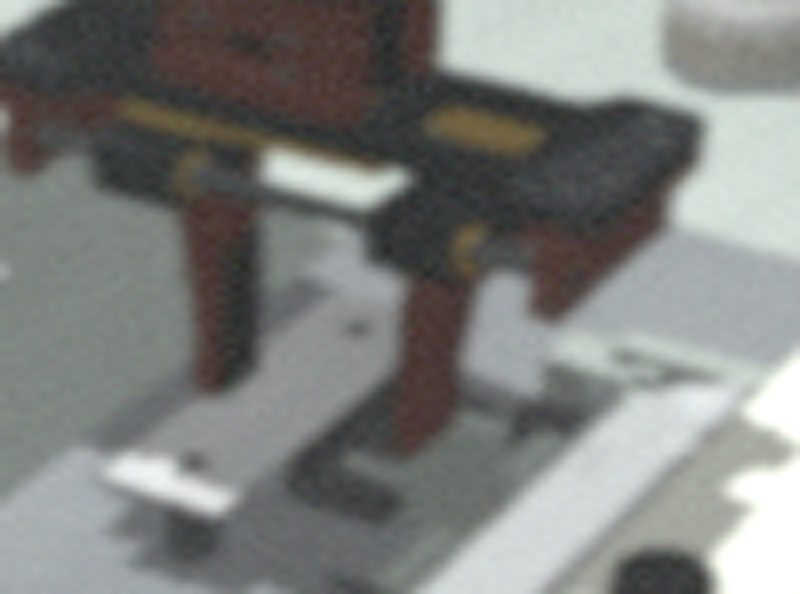

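Run:
```python
from h import *
o=ctrl.get_obs();s=pickle.load(open("s0.pkl","rb"))[1]["scene"]
R=Ro.from_rotvec(o["orientation"]).as_matrix()
for q in([0,80,-60],[0,80,-80],[0,89,-80],[37,80,-80],[0,80,-100],[0,33,-100]):
    print(q,(proj(s,R@q+o["ee_pos"])-[290,180])*[8,6.6])
```

```text
[0, 80, -60] [596.70101155 409.94490703]
[0, 80, -80] [602.17491715 357.43822011]
[0, 89, -80] [634.14788334 366.40696321]
[37, 80, -80] [665.60363878 300.26113436]
[0, 80, -100] [607.79003497 303.57700012]
[0, 33, -100] [442.73816534 258.4329708 ]
```

Both cameras put the visible fingertips about 25 mm short of the reported TCP: scene rows 295/327 against 323/355 predicted, and the wrist scale agrees. That fits the lack of contact force. So I feel for the plate downwards in small steps.

>>> move_arm --increments '[104,0,0,6,0,104,0,0,12,0,104,0,0,12,0,104,0,0,12,0]'

```text
t: 4.55
ee_pos: [577.0, -19.9, 90.3]
orientation: [2.071, 2.361, -0.001]
ft_force: [0.6, 0.1, 0.2]
width: 51.7
```

>>> move_arm --increments '[104,0,0,3,0,104,0,0,3,0,104,0,0,3,0]'

```text
t: 4.92
ee_pos: [577.0, -19.9, 87.4]
orientation: [2.071, 2.361, -0.0]
ft_force: [0.3, 0.2, -0.2]
width: 52.1
```

>>> move_arm --increments '[104,0,0,3,0,104,0,0,3,0,104,0,0,3,0]'

```text
t: 5.3
ee_pos: [577.0, -19.9, 84.3]
orientation: [2.071, 2.361, -0.001]
ft_force: [-0.3, 0.3, 0.4]
width: 51.9
```

Run:
```python
from h import *
im=ctrl.get_image("wrist");cv2.imwrite("pics/w3.png",im["frame"][:,:,::-1])
s=ctrl.get_image("scene")
cv2.imwrite("pics/s4.png",cv2.resize(cv2.convertScaleAbs(s["frame"][180:270,290:390,::-1],alpha=1.8),None,fx=8,fy=6.6,interpolation=cv2.INTER_CUBIC))
```

```text
(no output)
```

View pics/w3.png

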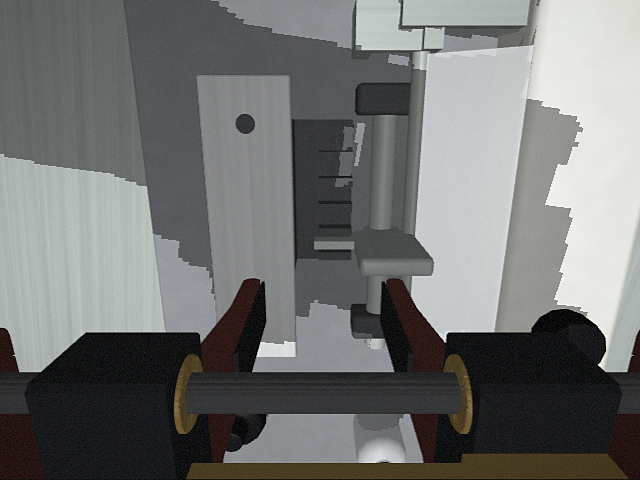

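View pics/s4.png

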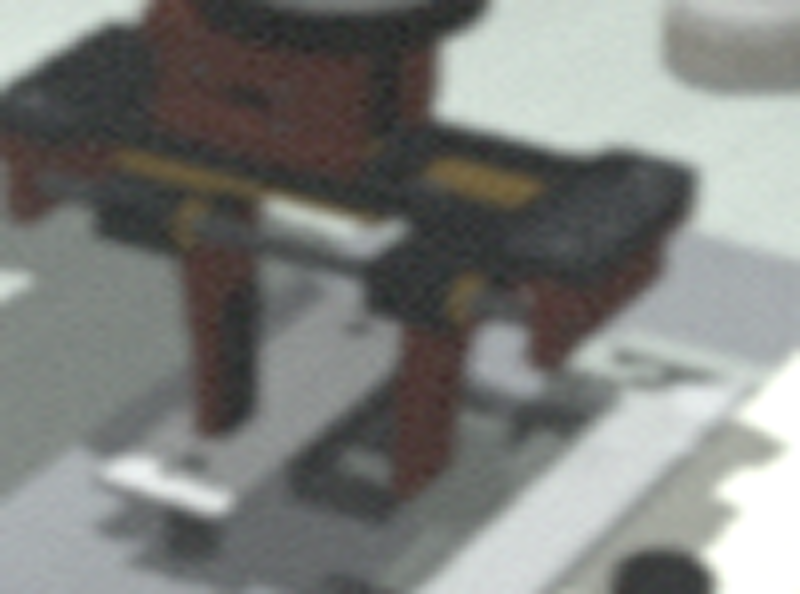

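>>> move_arm --increments '[104,0,0,2,0,104,0,0,2,0,104,0,0,2,0]'

```text
t: 5.78
ee_pos: [577.1, -19.9, 82.4]
orientation: [2.071, 2.361, -0.0]
ft_force: [0.7, -0.5, -0.6]
width: 52.0
```

>>> move_arm --increments '[104,0,0,2,0,104,0,0,2,0,104,0,0,2,0]'

```text
t: 6.15
ee_pos: [577.0, -19.9, 80.3]
orientation: [2.071, 2.361, -0.001]
ft_force: [-0.1, 1.1, 0.3]
width: 52.1
```

>>> move_arm --increments '[104,0,0,2,0,104,0,0,2,0,104,0,0,2,0]'

```text
t: 6.52
ee_pos: [577.0, -19.9, 78.3]
orientation: [2.071, 2.361, -0.001]
ft_force: [-0.4, 0.1, -0.6]
width: 51.9
```

Run:
```python
from h import *
o=ctrl.get_obs();im=ctrl.get_image("wrist");cv2.imwrite("pics/w4.png",im["frame"][:,:,::-1])
s=ctrl.get_image("scene")
cv2.imwrite("pics/s5.png",cv2.resize(cv2.convertScaleAbs(s["frame"][180:270,290:390,::-1],alpha=1.8),None,fx=8,fy=6.6,interpolation=cv2.INTER_CUBIC))
P=np.eye(4);P[:3,:3]=Ro.from_rotvec(o["orientation"]).as_matrix();P[:3,3]=o["ee_pos"];pose=P@im["mount"]
for p in([-81,45,108],[-43,45,108],[-81,45,103],[-43,45,103],[-43,-85,108],[-15,-34,130],[15,-34,130],[-43,-85,103]):
    print(p,proj(im,np.r_[RM@p[:2]+t,p[2]],pose))
print(o["joint_torque"],o["moment"])
```

```text
[-81, 45, 108] [193.02347561  68.14036183]
[-43, 45, 108] [291.36079984  68.06062562]
[-81, 45, 103] [197.00082888  69.84084656]
[-43, 45, 103] [292.32139536  69.76356367]
[-43, -85, 108] [297.66674777 361.3238635 ]
[-15, -34, 130] [363.69837001 279.90633083]
[15, -34, 130] [440.78333123 279.84455116]
[-43, -85, 103] [298.28866039 355.41092541]
[-2.60589359e-04 -5.30463552e+01 -2.11035812e+01  4.79804620e-02
  2.70600506e-02 -4.31733292e-05] [-0.04035125  0.07771586 -0.0090057 ]
```

View pics/w4.png

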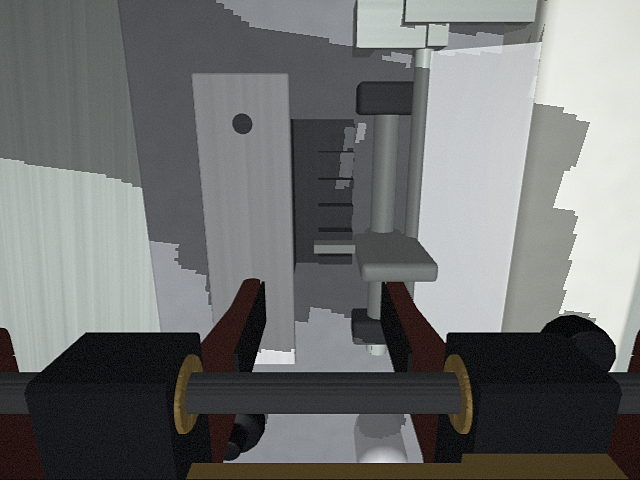

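View pics/s5.png

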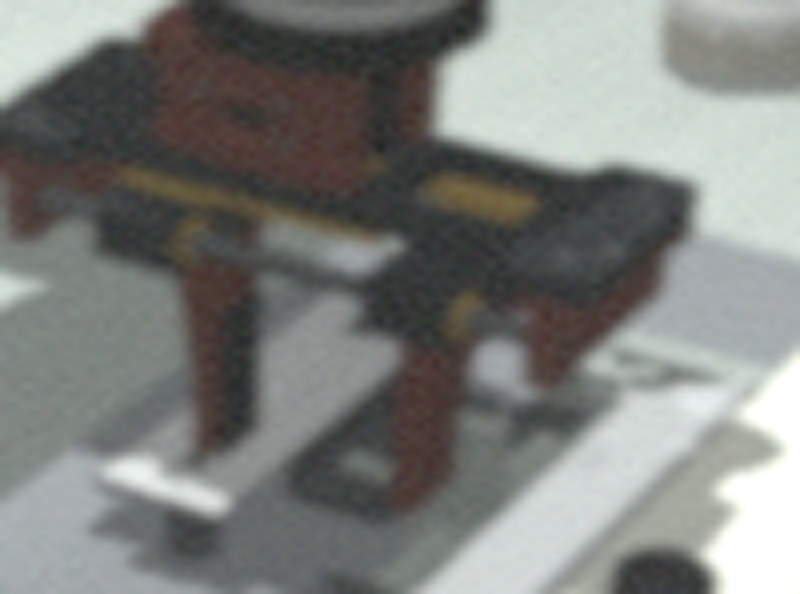

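>>> move_arm --increments '[104,0,0,2,0,104,0,0,2,0,104,0,0,2,0]'

```text
t: 7.0
ee_pos: [577.3, -19.9, 76.5]
orientation: [2.071, 2.361, -0.0]
ft_force: [-0.1, 0.1, 2.6]
width: 51.9
```

>>> move_arm --increments '[104,0,0,2,0,104,0,0,2,0,104,0,0,2,0]'

```text
t: 7.38
ee_pos: [577.3, -19.9, 74.6]
orientation: [2.071, 2.361, -0.0]
ft_force: [-1.1, -0.1, 3.0]
width: 52.1
```

Run:
```python
from h import *
o=ctrl.get_obs();s=ctrl.get_image("scene");print(o["ee_pos"],o["ft_force"])
cv2.imwrite("pics/s6.png",cv2.resize(cv2.convertScaleAbs(s["frame"][180:270,290:390,::-1],alpha=1.8),None,fx=8,fy=6.6,interpolation=cv2.INTER_CUBIC))
R=Ro.from_rotvec(o["orientation"]).as_matrix()
for q in([10,-30,-34],[10,-36,-30],[-10,-30,-30],[10,-30,-20]):
    print(q,(proj(s,R@q+o["ee_pos"])-[290,180])*[8,6.6])
```

```text
[577.29871169 -19.90971169  74.58106501] [-1.1126516  -0.05588893  3.00882957]
[10, -30, -34] [247.54944775 422.46460208]
[10, -36, -30] [229.07672152 426.38192579]
[-10, -30, -30] [210.20636165 462.05937656]
[10, -30, -20] [246.90893597 455.40604802]
```

View pics/s6.png

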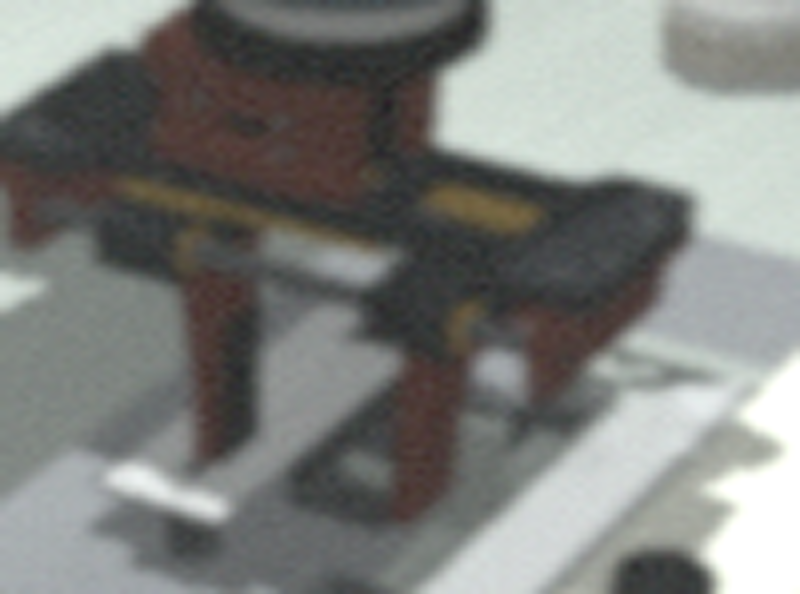

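Contact came at reported z ≈ 77.4, at 2.6 N then 3.0 N, matching the catch spring and putting the tip offset at about 30 mm. I press to about 8 mm.

>>> move_arm --increments '[104,0,0,3,0,104,0,0,5.5,0,104,0,0,5.5,0,104,0,0,5.5,0]'

```text
t: 7.92
ee_pos: [577.4, -19.9, 69.1]
orientation: [2.071, 2.361, -0.0]
ft_force: [-0.6, -0.2, 6.1]
width: 52.1
```

Run:
```python
from h import *
need(-31,5,69)
o=ctrl.get_obs();im=ctrl.get_image("wrist");cv2.imwrite("pics/w5.png",im["frame"][:,:,::-1])
P=np.eye(4);P[:3,:3]=Ro.from_rotvec(o["orientation"]).as_matrix();P[:3,3]=o["ee_pos"];pose=P@im["mount"]
for z in (108,100,98): print([proj(im,np.r_[RM@p+t,z],pose) for p in([-81,45],[-43,45],[-43,-85])])
```

```text
t 7.925 mach [-30.26606248 -51.69645829] z 69.09794341044244 F mach [-0.57955359 -0.12343926] 6.0809662279335335 w 52.11832998683216
shift [ 5.66961837e+01 -7.60337780e-01  3.57934696e-02] yaw -0.026592581775159597 tilt [-1.08438832e-03  8.80262143e-04 -9.99999025e-01]
[array([184.16266954,  64.5768469 ]), array([288.61737037,  64.49645347]), array([295.80192692, 372.96126058])]
[array([191.22247619,  67.58628237]), array([290.3456788 ,  67.50967103]), array([296.89750309, 362.71959619])]
[array([192.87624377,  68.29124598]), array([290.75053985,  68.2155256 ]), array([297.1574818 , 360.28926344])]
```

View pics/w5.png

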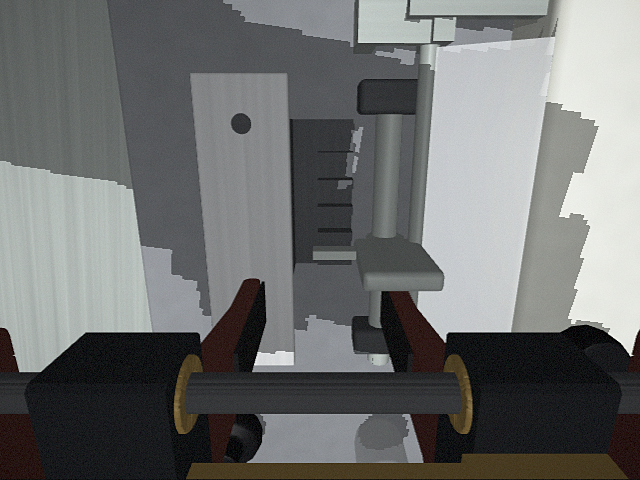

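The plate's left edge at column 191 matches a top height of 100 mm, so it is pressed about 8 mm (6 N). Now I push the paddle along tool +x, keeping the plate down.

>>> move_arm --increments '[104,4,-0.5,0,0,104,8,-0.5,0,0,104,13,-0.5,0,0,104,18,-0.5,0,0,104,23,-0.5,0,0,104,28,-0.5,0,0,104,30,-0.5,0,0,104,30,-0.5,0,0]'

```text
t: 8.98
ee_pos: [573.7, 8.9, 69.4]
orientation: [2.068, 2.36, -0.0]
ft_force: [0.3, -3.7, 5.6]
width: 52.0
```

Run:
```python
from h import *
need(-31,4,69)
o=ctrl.get_obs();im=ctrl.get_image("wrist");cv2.imwrite("pics/w6.png",im["frame"][:,:,::-1])
```

```text
t 8.975 mach [-30.08910568 -22.60993452] z 69.35575109018603 F mach [-0.17945683 -3.71608692] 5.629458077848861 w 52.047065159583184
shift [26.61098597 -0.90504387  0.28499836] yaw 0.01429603194907573 tilt [-0.00258319  0.00222439 -0.99999419]
```

View pics/w6.png

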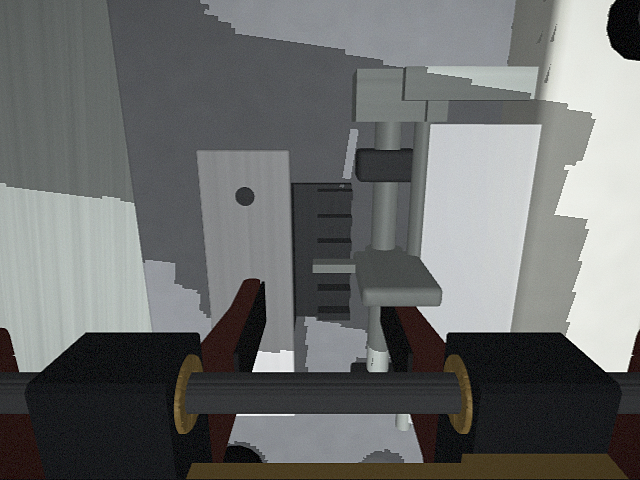

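>>> move_arm --increments '[104,5,-0.5,0.3,0,104,10,-0.5,0.3,0,104,15,-0.5,0.3,0,104,19,-0.5,0.3,0,104,22,-0.5,0.3,0,104,24,-0.5,0.3,0,104,24,-0.5,0.3,0,104,24,-0.5,0.3,0]'

```text
t: 10.02
ee_pos: [570.8, 31.8, 69.3]
orientation: [2.067, 2.359, 0.0]
ft_force: [0.6, -4.2, 6.1]
width: 52.2
```

Run:
```python
from h import *
need(-31,4,69)
o=ctrl.get_obs();im=ctrl.get_image("wrist");cv2.imwrite("pics/w7.png",im["frame"][:,:,::-1])
P=np.eye(4);P[:3,:3]=Ro.from_rotvec(o["orientation"]).as_matrix();P[:3,3]=o["ee_pos"];pose=P@im["mount"]
for p in([-15,14,130],[15,14,130],[-15,22,130],[-81,45,100],[0,56,95]):
    print(p,proj(im,np.r_[RM@p[:2]+t,p[2]],pose))
```

```text
t 10.025 mach [-29.97552736   0.42973798] z 69.3000417643801 F mach [ 0.01582816 -4.27818996] 6.117253179687329 w 52.190721217481546
shift [ 3.5721064  -1.02297058  0.28271402] yaw 0.040637879557528796 tilt [-0.00386256  0.00345471 -0.99998657]
[-15, 14, 130] [364.73331018 299.9249561 ]
[15, 14, 130] [445.68096332 299.83824216]
[-15, 22, 130] [365.40768529 279.85181926]
[-81, 45, 100] [202.58277118 201.7392541 ]
[0, 56, 95] [394.29916658 173.93486908]
```

View pics/w7.png

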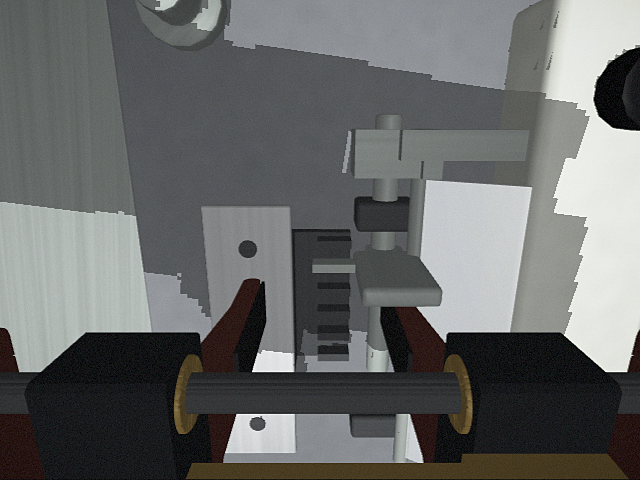

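>>> move_arm --increments '[104,1.5,-0.5,0.3,0,104,3,-0.5,0.3,0,104,4,-0.5,0.3,0,104,4,-0.5,0.3,0,104,4,-0.5,0.3,0]'

```text
t: 10.7
ee_pos: [570.7, 33.4, 69.3]
orientation: [2.064, 2.357, -0.002]
ft_force: [0.5, -13.0, 5.4]
width: 51.9
```

Run:
```python
from h import *
need(-31,4,69)
```

```text
t 10.7 mach [-29.88638499   2.01018869] z 69.30995180051595 F mach [ -1.23822573 -12.89932235] 5.415316547746286 w 51.9153283466653
shift [ 1.99317165 -1.11276897  0.29080847] yaw 0.06565801952851427 tilt [-0.00700323  0.00466852 -0.99996458]
```

>>> move_arm --increments '[104,3,-0.5,0.3,0,104,5,-0.5,0.3,0,104,5,-0.5,0.3,0,104,5,-0.5,0.3,0]'

```text
t: 11.2
ee_pos: [570.8, 33.4, 69.3]
orientation: [2.061, 2.353, -0.007]
ft_force: [2.4, -26.9, 5.8]
width: 52.3
```

Run:
```python
from h import *
need(-31,4,69)
o=ctrl.get_obs();im=ctrl.get_image("wrist");cv2.imwrite("pics/w8.png",im["frame"][:,:,::-1])
P=np.eye(4);P[:3,:3]=Ro.from_rotvec(o["orientation"]).as_matrix();P[:3,3]=o["ee_pos"];pose=P@im["mount"]
for p in([-15,14,130],[15,14,130],[-15,22,130],[-81,45,100],[-10,56,95],[-24,18,99]):
    print(p,proj(im,np.r_[RM@p[:2]+t,p[2]],pose))
```

```text
t 11.2 mach [-29.82902558   1.98896456] z 69.34743948474939 F mach [ -1.1110627  -26.97985412] 5.750630029780234 w 52.258412867461644
shift [ 2.01609028 -1.17162605  0.3143743 ] yaw 0.038602294656873995 tilt [-0.01302661  0.00583325 -0.99989814]
[-15, 14, 130] [364.55872706 305.153078  ]
[15, 14, 130] [445.13590511 304.97092295]
[-15, 22, 130] [365.24763667 285.32212468]
[-81, 45, 100] [202.4475171  206.27017362]
[-10, 56, 95] [370.56523237 178.28194123]
[-24, 18, 99] [337.08580302 265.26996389]
```

View pics/w8.png

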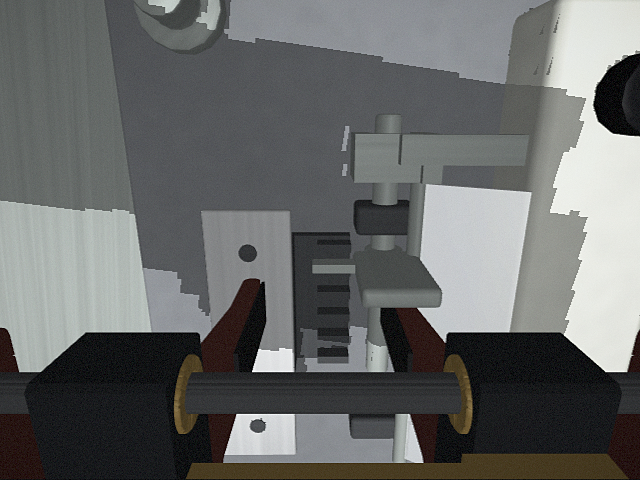

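Hard stop confirmed: 13 N rose to 27 N with no further motion, and the pin at (333,266) matches the fully home prediction of (337,265). I let the catch rise while holding light contact on the paddle, then back off.

>>> move_arm --increments '[104,1.5,0,-2,0,104,1.5,0,-4,0,104,1.5,0,-7,0,104,1.5,0,-10,0,104,1.5,0,-12,0,104,1.5,0,-12,0]'

```text
t: 12.0
ee_pos: [569.4, 32.9, 79.9]
orientation: [2.061, 2.353, -0.012]
ft_force: [0.8, -12.9, -6.4]
width: 51.9
```

Run:
```python
from h import *
need(-31,4,69)
o=ctrl.get_obs();im=ctrl.get_image("wrist");cv2.imwrite("pics/w9.png",im["frame"][:,:,::-1])
P=np.eye(4);P[:3,:3]=Ro.from_rotvec(o["orientation"]).as_matrix();P[:3,3]=o["ee_pos"];pose=P@im["mount"]
for z in (108,104,98): print([proj(im,np.r_[RM@p+t,z],pose) for p in([-81,45],[-43,45],[-43,-85])])
```

```text
t 12.0 mach [-31.28453757   1.75880357] z 79.89281302029808 F mach [ -0.92821818 -12.90269058] -6.398969649959242 w 51.94164901046842
shift [ 2.40866735  0.25405193 10.85776578] yaw 0.04262876966349379 tilt [-0.01541719  0.00295165 -0.99987679]
[array([207.38684029, 204.58849932]), array([296.40811838, 204.57208456]), array([301.21062331, 447.54940718])]
[array([209.9353953 , 202.64366377]), array([296.97044594, 202.62879788]), array([301.58271381, 441.53368979])]
[array([213.55193168, 199.88383773]), array([297.76844574, 199.87107717]), array([302.11610069, 432.91023742])]
```

View pics/w9.png

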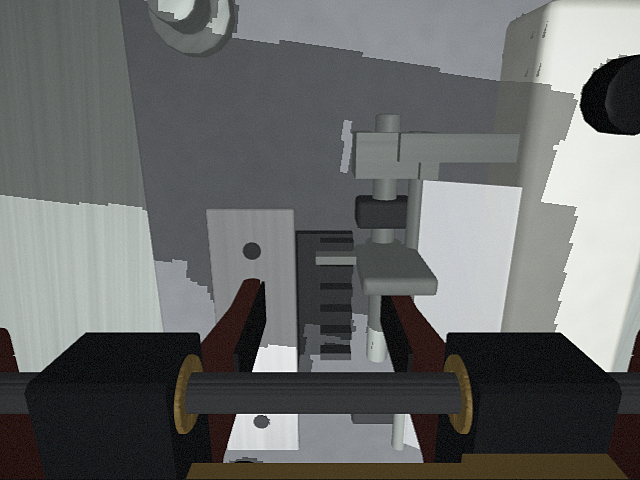

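The plate edge at column 207 matches a height of 108 mm, so the catch is fully up. Now I back off from the paddle and then rise.

>>> move_arm --increments '[104,-4,0,-1,0,104,-10,0,-2,0,104,-12,0,-10,0,104,-12,0,-30,0,104,-12,0,-60,0,104,-12,0,-100,0,104,-12,0,-130,0,104,-12,0,-130,0]'

```text
t: 13.05
ee_pos: [572.2, 23.3, 213.2]
orientation: [2.058, 2.35, -0.006]
ft_force: [0.1, 0.5, -0.2]
width: 51.9
```

Run:
```python
from h import *
need(-31,4,69)
o=ctrl.get_obs();im=ctrl.get_image("wrist");cv2.imwrite("pics/w10.png",im["frame"][:,:,::-1])
P=np.eye(4);P[:3,:3]=Ro.from_rotvec(o["orientation"]).as_matrix();P[:3,3]=o["ee_pos"];pose=P@im["mount"]
for z in (108,103,98): print([proj(im,np.r_[RM@p+t,z],pose) for p in([-81,45],[-43,45],[-43,-85])])
for p in([-15,14,130],[-15,22,130],[15,14,130],[-24,18,99]): print(p,proj(im,np.r_[RM@p[:2]+t,p[2]],pose))
s=ctrl.get_image("scene")
cv2.imwrite("pics/s10.png",cv2.resize(cv2.convertScaleAbs(s["frame"][170:330,250:450,::-1],alpha=1.5),None,fx=4,fy=3.5,interpolation=cv2.INTER_CUBIC))
```

```text
t 13.05 mach [-29.77052126  -8.19427751] z 213.17029275945742 F mach [0.21199321 0.47296237] -0.1785725069470705 w 51.886021081317196
shift [ 14.47228585  -2.50958928 143.94283671] yaw 0.05486592213276763 tilt [-0.01580445  0.00896049 -0.99983495]
[array([253.11940514, 153.40149161]), array([304.26893194, 153.39406144]), array([306.3219937 , 310.82475706])]
[array([254.18389743, 152.81865064]), array([304.50873128, 152.81197807]), array([306.50506437, 308.06486841])]
[array([255.21461897, 152.25430015]), array([304.74093124, 152.24834125]), array([306.6829884 , 305.38256796])]
[-15, 14, 130] [342.93826365 200.33709046]
[-15, 22, 130] [343.11662188 189.22273217]
[15, 14, 130] [384.87450197 200.28809244]
[-24, 18, 99] [329.30180473 187.37272573]
```

View pics/w10.png

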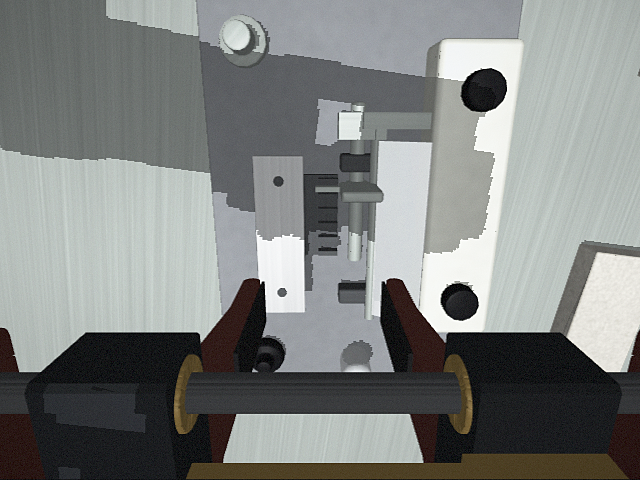

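View pics/s10.png

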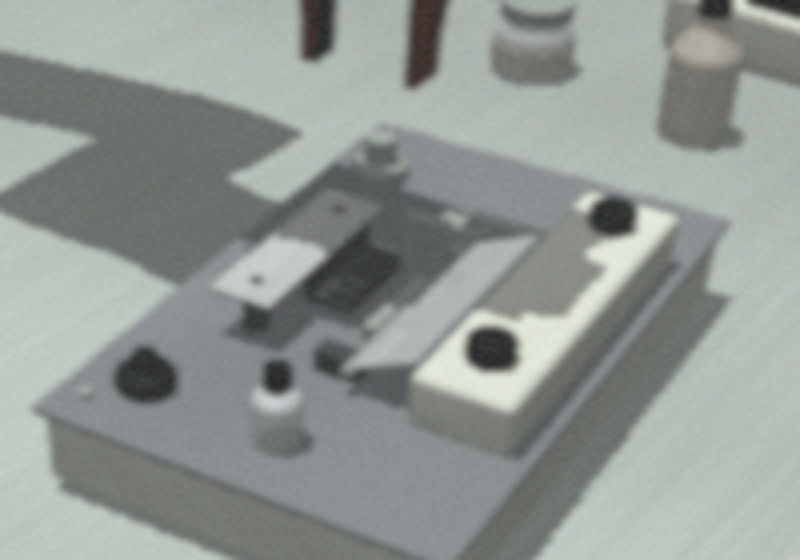

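Run:
```python
from h import *
S=pickle.load(open("s0.pkl","rb"))[1]["scene"];n=ctrl.get_image("scene")
def hole(im,p):
    u,v=proj(im,np.r_[RM@p[:2]+t,p[2]]);u0,v0=int(round(u)),int(round(v))
    g=cv2.cvtColor(im["frame"],cv2.COLOR_RGB2GRAY)[v0-4:v0+5,u0-4:u0+5].astype(float)
    return u0,v0,g
for p in([-62,-65,108],[-62,-85,108],[-62,25,108]):
    a=hole(S,p);b=hole(n,p)
    print(a[:2]);
    A=cv2.resize(a[2]-a[2].mean(),None,fx=8,fy=8,interpolation=cv2.INTER_CUBIC);B=cv2.resize(b[2]-b[2].mean(),None,fx=8,fy=8,interpolation=cv2.INTER_CUBIC)
    r=cv2.matchTemplate(B.astype(np.float32),A[16:-16,16:-16].astype(np.float32),cv2.TM_CCOEFF_NORMED);_,m,_,l=cv2.minMaxLoc(r);print("shift px",(l[0]-16)/8,(l[1]-16)/8,m)
u=[proj(n,np.r_[RM@[-62,-65]+t,z])[1] for z in(108,103)];print("5mm =",u[1]-u[0],"px rows")
print(ctrl.get_obs()["ft_force"])
```

```text
(315, 249)
shift px 0.0 0.0 0.9977145791053772
(310, 254)
shift px 0.0 0.0 0.9975987076759338
(335, 230)
shift px 0.125 0.0 0.9856839776039124
5mm = 1.8013054811428333 px rows
[-0.21318965 -0.55824828 -0.70214944]
```

The plate is exactly where it started (0.0 px shift, where 5 mm would be 1.8 px), so the catch is fully up. The paddle edge is at the home position, so I hand in.

```bash
python3 -c "
from h import *
print(ctrl.close_job())"
```

```text
the job is handed in; nothing more can be done
None
```

The guard is locked: the bolt is fully home through the keeper and the catch has sprung back up. I handed the job in at about 13 s with the hand clear, about 130 mm above the machine.

I pressed the catch plate down about 8 mm (6 N) with one fingertip. With it held down, I pushed the paddle with the other until the bolt hit its stop. I then let the catch up while still in light contact with the paddle, backed off and rose.

**Final checks**
- **Bolt at its stop:** the push force rose from 13 to 27 N with no further movement.
- **Bolt still home after release:** the paddle's front edge is at image row 200, and the fully home position predicts 200.3.
- **Catch fully up:** its near holes show 0.0 px shift from the first picture. The far hole shows 0.1 px sideways. A 5 mm drop would show as 1.8 px.
- **Nothing touching:** the wrist force is back to noise level, under 1 N.
- **Loose items:** I compared none by measurement. The die, star knob and oiler look unmoved in the last scene picture; I never went near the rest.

**Disagreements**
- **Fingertip position:** the fingertips sit about 25 to 30 mm short of the TCP the robot reports. Both cameras showed it, and contact came at reported z of about 77 mm instead of 108. I found the plate by force and pictures instead of trusting that height.
- **Drag on the paddle:** while the catch was being let up, the finger dragged on the paddle with about 13 N sideways and 6 N vertically. The paddle stayed home.

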